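# Clamp a window lock in the torque vice until the knob clicks

### The arm

A 6-joint arm with a two-finger parallel gripper is mounted at the origin on the work surface. World frame = base frame: x ahead of the robot, y to its left, z up, the work surface at z = 0. Lengths are in mm, angles in rad, forces in N, time in s.
With the tool pointing down it reaches from about 300 to 850 mm from the base axis. Payload 4.2 kg.
Tool frame: the origin (TCP) lies at the very end of the fingers, on their centre line; the grasp point (between the pads) lies 19 mm behind it (manip.hold_point_z is the distance from the TCP to the grasp point, in mm); z points along the fingers, y is the line along which they close (so a half turn about z gives the same grasp; the last joint's range is limited). The gripper opens to 91 mm and grips with 3 to 60 N. Pads are 32 mm wide; open, the fingers measure 118 mm over their backs; the gripper's body (76 mm by 178 mm) begins 60 mm behind the grasp point.
Start: joints at [-1.205, 0.32, 1.565, -0, 1.257, -0.02], TCP at [216.378, -532.754, 185.376] pointing down, gripper open.
Joint ranges: [-3.11, 3.11], [-0.84, 2.01], [0.21, 2.61], [-1.34, 4.49], [0.05, 2.63], [-2.56, 2.56]. Speed limits (rad/s): [2.57, 2.57, 3.14, 3.14, 3.14, 3.14].

### API

Orientations are given as a 3x3 rotation matrix whose columns are the frame's x, y, z axes.
In Python, from station import manip gives the robot as it stands.
- The arm moves only by the tool move_arm, never from a script. Its argument "plan" is text: rows parted by semicolons, each of 7 numbers parted by spaces: the turn, a rotation vector about the tool's x, y, z in rad, then the shift along the tool's x, y, z in mm, then the closure in counts, from 0 (fully open) to 255 (shut). In form: ax ay az tx ty tz fingers; .... A call has 1 to 12 rows; each row is the pose to reach, as a shift and turn from the pose commanded when the call began, along the tool's axes at that moment; what a row does not reach only later rows make up. A row lasts 1/10 s, in which the tool goes at most 50 mm and 8.59 degrees, less where a joint would pass 70% of its speed; a pose out of reach is approached as far as the arm can. A call with a gripper value outside its range is refused whole. The fingers move at their own pace and stop on an object; "squeeze" is the grip in N (left out, the last holds). Time passes only in rows, so rows that repeat a pose let the fingers close. It gives the time, the measured TCP pose, the force, the opening and the grip force at its end, in the units of the state.
- manip.observe(): the state, without advancing time (a new reading comes with each control period).
- manip.snapshot(name): name is "scene" or "top"; returns a dict with "image" (480x640x3 uint8, red, green, blue), "vertical_fov" (degrees; the focal length in pixels is half the picture's height over the tangent of half this angle, whatever the lens; pixels are square), "cx", "cy" (the principal point, pixels), "dist_coeffs" ([k1, k2, p1, p2, k3] as OpenCV has them; the pictures are not rectified), "R" (3x3) and "t" (3): a world point X has camera coordinates R X + t. Camera axes: x right, y down, z forward; pixel columns grow to the right and rows downward; lengths in mm; the calibration is good to about 2 mm. A picture is of the moment at which its call begins. There is no depth.
- manip.sign_off(): hands the job in; it is judged then, once.
Trained networks look in a picture, given as the dict that the camera call returned (one of the last four; its "shot" number tells which), for a name from the list of things; names that differ only in an ending like _2 or _b are one class to them, and where a whole thing is asked for, a point or a joint stands for the part that bears it (a point fixed in the world has none). Each returns a list of dicts, best first, with "conf" (0 to 1); they miss things now and then, are a little off and sometimes report something else, mostly with a low value. They report only what shows in the picture. A call takes as long as a camera call. They do not tell look-alikes from the thing itself.
- manip.masks_of(picture, label): "pixels" (480x640 bool, what is visible of it) and "uv" ([column, row] in pixels, amid what is visible of it).
The state is a dict: "time_s": time; "qpos": joint angles; "qvel": joint speeds; "joint_efforts": joint torques, N m; "eef_pos": TCP position; "tool_rot": TCP orientation; "force": force on the tool from outside, world axes, zero at the start; "torque": the same for the moment, N m; "gripper_width": opening from 0.0 (shut) to 1.0 (fully open); "gripper_force": force on a finger pad.
Only numpy, scipy, OpenCV 4.12 (cv2) and the standard library are available. Lean on these libraries where they do the work, as an engineer would, in place of code of your own. Each camera call takes 0.05 s, during which the arm holds its last target. There are 200 camera calls.

### The job

Stand the loose aluminium window lock flat between the open jaws of the blue vice, its length running along the jaws, and let go of it. Then turn the vice's red torque knob clockwise until it clicks and slips, and stop there: the lock must stay held at the preset load, and forcing the knob on past the slip would crush it. Leave the other pieces on the counter undisturbed.

Things in the scene. Friction and masses are not known exactly. Their poses are not given: they have to be found in the camera images.
- lock: The loose aluminium window lock on the counter (others like it stay in the rack). Base plate 70 (x) x 26 (y) x 12 mm, then a round collar 22 mm across up to z 24 mm, then a lever bar 64 (x) x 14 (y) mm from z 24 to 46 mm, centred on the base: pinch the bar across its 14 mm. Origin at the centre of its underside, z up. 0.25 kg. Both ends alike for this job.
- vice: Blue low vice fixed to the counter. Origin at the underside, x along its length to the knob, z up. Base x -110 to 115, y +-55, 10 mm thick; housing x 30 to 110, y +-40, top z 36 mm. A steel sliding jaw (70 mm in y, 30 in x, top z 22 mm) with a sprung face (20 N/mm) moves to -x by 5 mm per rad of knob turned clockwise from above. Its starting opening, 31 to 40 mm, varies and is not reported.
- anvil: The fixed dark jaw of the vice, 20 (x) x 70 (y) x 12 mm, standing on the base plate. Origin at the centre of its underside, axes as the vice's; its clamping face is at its x = +10 mm, its top at z 12 mm.
- nest (a point): Point on the vice's floor between the jaws where the origin of the lock ends up when clamped: 13 mm in front of the fixed jaw's face. Axes as the vice's: x away from the fixed jaw towards the knob, y along the jaws, z up. The lock's x axis must run along this y (either way). Setting it down 3 mm towards +x of this point clears both jaws.
- knob_grip (a point): Point on the vertical axis of the red knurled knob, at the height to grip it: a round cylinder 40 mm across, from 22 mm below this point to 14 mm above; the housing's flat top is 24 mm below it. Grip it at any yaw, in several bites; it tightens clockwise seen from above and the jaw stays where it is left (let go in mid slip, the knob alone springs back). Start to click: 1.3 to 3.3 rad.
- knob_top (a point): Centre of the red knob's top. Its feel while turning: about 0.22 N m of friction (either way) as the jaw runs free, rising over 0.3 rad as the lock is squeezed to about 0.36 N m; there the limiter lets go (the click): the knob slips on alone, 0.3 rad in all, its torque falling to almost nothing; then it is solid and 0.1 rad more overloads the lock. Preset squeeze 28 to 36 N.
- vent: Loose white trickle vent, 220 x 24 x 12 mm: leave alone. Origin at the underside centre.
- flap: Loose black letterbox flap, 250 x 52 x 10 mm: leave alone. Origin at the underside centre.
- restrictor: Loose chrome window restrictor, 90 x 20 x 18 mm: leave alone. Origin at the underside centre.
- corner_a: Loose grey L-shaped spacer corner, 55 x 55 x 10 mm: leave alone. Origin at the underside.
- corner_b: A second grey spacer corner, the same: leave alone.
- screwdriver: Loose screwdriver 190 mm long: leave alone.
Not all that is in view belongs to the job. There is more than one size of the lock; the one meant has the size given above.

How it is judged (in metres and radians):
On the way, in this order (a step that is already met when the one before it is completed fails the run):
1. the lock stands flat between the jaws, along them, and is let go of (z of lock in the frame of nest between -0.003 and 0.003 m and x of lock in the frame of nest between -0.003 and 0.014 m and y of lock in the frame of nest between -0.012 and 0.012 m and angle between lock's own z axis and vertical below 0.1 rad and angle between the x axis of lock and the y axis of nest, either way round below 0.4 rad and contact force between the fingers and lock below 0.3 N), for 0.2 s.
2. the knob has been turned until the lock is squeezed at the preset load (contact force between anvil and lock above 26 N), for 0.2 s.
At the end, for the whole second after the job is handed in: The lock stands flat (within 3 mm of the vice's floor, tilt under 0.1 rad) between the jaws, within 12 mm of the nest point and square to the jaws within 0.1 rad, squeezed against the fixed jaw with more than 26 N, at rest (contact force between anvil and lock above 26 N and horizontal distance between lock and nest below 0.012 m and angle between lock's own z axis and vertical below 0.1 rad and z of lock in the frame of nest between -0.003 and 0.003 m and angle between the x axis of lock and the y axis of nest, either way round below 0.1 rad and linear speed of lock below 0.01 m/s); the robot touches nothing.
It fails at once if the lock is overloaded: more than 45 N against the fixed jaw (contact force between anvil and lock above 45 N).
It fails at once if another piece on the counter is shifted by more than 20 mm (distance of any of vent, flap, restrictor, corner_a, corner_b, screwdriver from where it was at the start of the episode above 0.02 m).
It also fails if it takes over 72 s, if anything falls off the work surface, if the arm or the gripper's body presses on something with over 40 N, if the wrist force passes 120 N, or if a joint passes its speed limit or range.

## Working session

There is one attempt and no reset: what is moved stays moved. The work goes in short steps, Python scripts to look and compute and a tool call to move; the robot and the scene stay as the last step left them, time stands still between calls to the robot, and variables do not carry over. Pictures are saved under pics/ and viewed, at most 10 in all, crops included, and the job is handed in when it is done.

Besides the shell and the picture viewer there is one more tool, called after "Request:" in YAML: its name, and indented under it one key for each argument. move_arm: Moves the arm, as the interface text tells. Its arguments: {"type":"object","properties":{"plan":{"type":"string"},"squeeze":{"type":"number"}},"required":["plan"]}

```bash
mkdir -p pics
cat > h.py <<'E'
import numpy as np, cv2
from station import manip
def K(p):
    f=240/np.tan(np.radians(p["vertical_fov"])/2)
    return np.array([[f,0,p["cx"]],[0,f,p["cy"]],[0,0,1.]])
def ray(p,uv):
    n=cv2.undistortPoints(np.array([[uv]],float),K(p),np.array(p["dist_coeffs"],float))[0,0]
    R=np.array(p["R"]);t=np.array(p["t"])
    return -R.T@t, R.T@np.array([n[0],n[1],1.])
def atz(p,uv,z):
    o,d=ray(p,uv); return o+d*(z-o[2])/d[2]
def tri(a,b):
    o1,d1=a;o2,d2=b
    d1=d1/np.linalg.norm(d1);d2=d2/np.linalg.norm(d2)
    s=np.linalg.lstsq(np.c_[d1,-d2],o2-o1,rcond=None)[0]
    x,y=o1+s[0]*d1,o2+s[1]*d2
    return (x+y)/2,np.linalg.norm(x-y)
def proj(p,X):
    R=np.array(p["R"],float)
    return cv2.projectPoints(np.array(X,float).reshape(-1,1,3),cv2.Rodrigues(R)[0],np.array(p["t"],float),K(p),np.array(p["dist_coeffs"],float))[0][:,0]
def save(n,im): cv2.imwrite("pics/"+n,cv2.cvtColor(im,cv2.COLOR_RGB2BGR))
E
python3 - <<'E'
from h import *
np.set_printoptions(precision=1,suppress=True)
for n in("scene","top"):
    p=manip.snapshot(n); save(n+"0.png",p["image"])
    print(n,p["vertical_fov"],ray(p,(320,240)))
    for l in["lock","vice","anvil","knob_grip","restrictor"]:
        for m in manip.masks_of(p,l): print(l,round(m["conf"],2),np.array(m["uv"]),m["pixels"].sum())
print(manip.observe())
E
```

```text
scene 44.60589986773892 (array([1134. ,  901.7,  849. ]), array([-0.4, -0.7, -0.6]))
lock 0.65 [406.6 314.3] 209
lock 0.62 [433.9 277.8] 213
lock 0.55 [389.1 284.7] 489
vice 0.76 [315.  235.5] 2930
anvil 0.84 [333.6 249.8] 272
knob_grip 0.85 [318.1 234.5] 2828
restrictor 0.69 [423.6 372. ] 430
restrictor 0.44 [389.3 377.1] 410
restrictor 0.38 [285.3 333.4] 1079
top 52.76963901290913 (array([ 417.4,    4.7, 1089.2]), array([ 0.2, -0. , -1. ]))
lock 0.73 [220.3 332. ] 187
lock 0.7 [237.8 283.9] 325
lock 0.62 [196.9 280. ] 177
vice 0.93 [348.  267.9] 4848
anvil 0.59 [312.3 263.1] 282
knob_grip 0.83 [344.9 269. ] 4816
restrictor 0.61 [136.5 254.4] 350
restrictor 0.41 [508.6 304.9] 655
{'time_s': 0.6, 'qpos': array([-1.2,  0.3,  1.6,  0. ,  1.3, -0. ]), 'qvel': array([-0.,  0., -0., -0., -0.,  0.]), 'joint_efforts': array([ -0. , -41.2, -23.2,   0.1,   0. ,   0. ]), 'eef_pos': array([ 216.4, -532.7,  185.4]), 'tool_rot': array([[ 0.9,  0.4,  0. ],
       [ 0.4, -0.9, -0. ],
       [ 0. ,  0. , -1. ]]), 'force': array([1. , 0.6, 0.1]), 'torque': array([-0.,  0., -0.]), 'gripper_force': 0.0, 'gripper_width': 0.9991668396137326}
```

View pics/scene0.png

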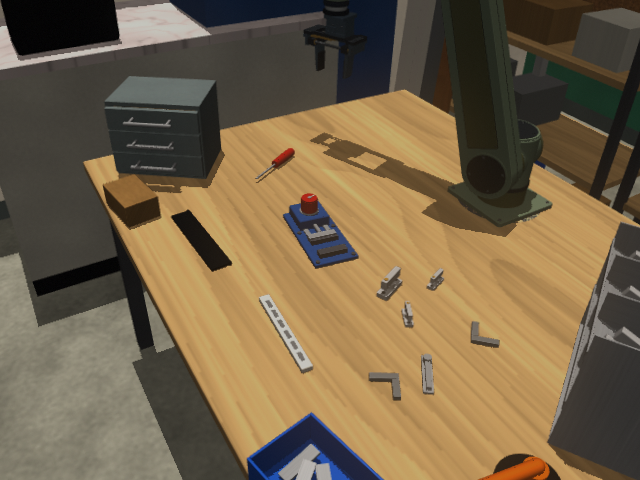

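View pics/top0.png

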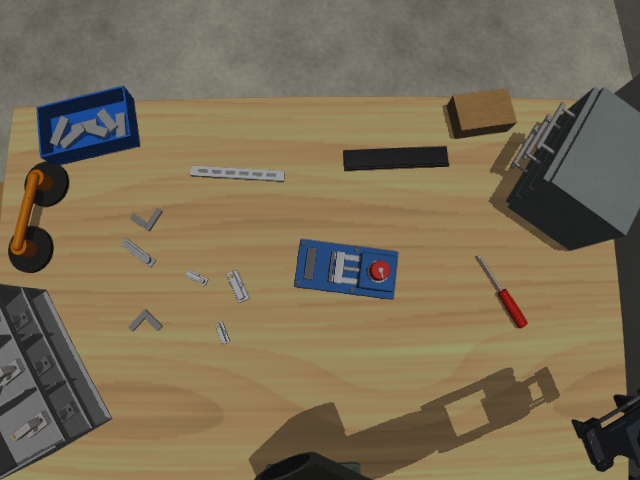

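The scene shows the vice at (318,235), with three lock look-alikes at (389,285), (434,278) and (407,314). In the top view these sit at (238,284), (197,280) and (220,332). The one at (238,284) looks biggest, so I'll measure all three and crop close.

```bash
cat > m.py <<'E'
from h import *
np.set_printoptions(precision=1,suppress=True)
P={}
for n in("scene","top"):
    p=P[n]=manip.snapshot(n)
    for l in["lock","anvil","knob_top","vice"]:
        for m in manip.masks_of(p,l)[:3 if l=="lock" else 1]:
            v,u=np.nonzero(m["pixels"]); 
            z={"lock":25,"anvil":22,"knob_top":70,"vice":10}[l]
            pts=np.array([atz(p,(a,b),z)[:2] for a,b in zip(u,v)])
            (c,s,a)=cv2.minAreaRect(pts.astype(np.float32))
            print(n,l,round(m["conf"],2),np.array(m["uv"]),"c",np.array(c),"size",np.array(s),"ang",round(a,1))
s,t=P["scene"],P["top"]
c1=cv2.resize(t["image"][225:355,180:405],None,fx=3,fy=3,interpolation=cv2.INTER_CUBIC)
c2=cv2.resize(s["image"][190:330,270:450],None,fx=3,fy=3,interpolation=cv2.INTER_CUBIC)
save("crop_top.png",c1);save("crop_scene.png",c2)
E
python3 m.py
```

```text
scene lock 0.8 [410.4 315.4] c [522.6 262. ] size [71.  21.1] ang 55.5
scene lock 0.61 [387.  282.1] c [490.8 166.6] size [116.4  38.4] ang 30.8
scene lock 0.6 [435.9 278.9] c [399.1 208.4] size [75.9 22.4] ang 23.7
scene anvil 0.62 [331.6 248. ] c [542.1   7.3] size [34.8 78.2] ang 82.4
scene knob_top 0.91 [317.  236.6] c [566.3 -36.3] size [279.4 106. ] ang 80.8
scene vice 0.89 [316.5 234.9] c [ 523.7 -108.4] size [301.4 112.9] ang 80.8
top lock 0.91 [237.2 286.8] c [488.4 154.5] size [71.3 25.8] ang 23.4
top lock 0.65 [224.2 331.5] c [389.2 188.4] size [48.4 19.9] ang 18.9
top lock 0.58 [195.9 281.9] c [508.7 246.2] size [51.5 18.6] ang 63.2
top anvil 0.69 [311.2 263.6] c [537.   -3.2] size [21.3 70.6] ang 80.4
top knob_top 0.96 [346.9 271.7] c [518.6 -81.5] size [212.9 104.3] ang 81.4
top vice 0.75 [348.1 266.5] c [524.8 -85.9] size [225.5 110.5] ang 81.2
```

View pics/crop_top.png

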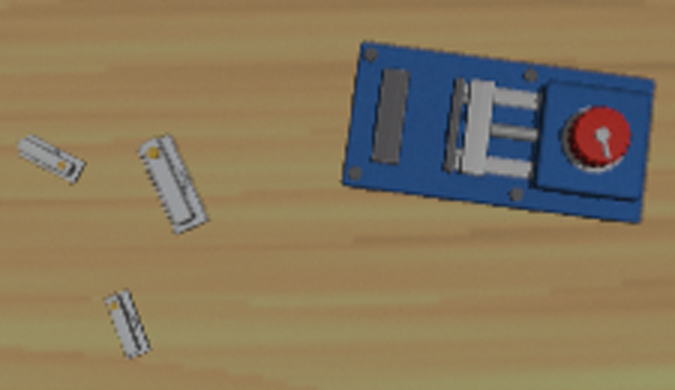

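View pics/crop_scene.png

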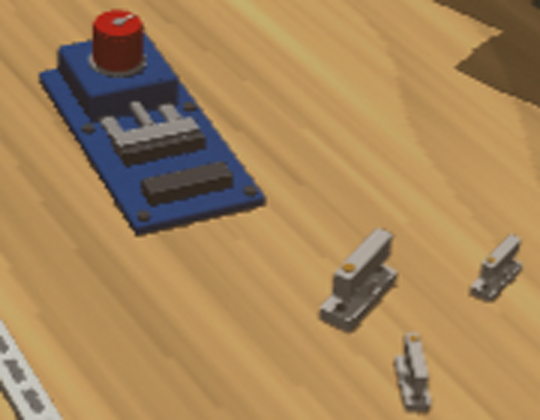

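Three locks are in view: the big one at top (238,285), and two small ones at (196,282) and (224,331). The big one measures 71 x 26 mm and stands upright, so it is the one meant. Next I fit its pose and the vice's against both views.

```bash
cat > fit.py <<'E'
from h import *
from scipy.optimize import minimize
np.set_printoptions(precision=2,suppress=True)
def box(x0,x1,y0,y1,z0,z1): return np.array([[x,y,z] for x in(x0,x1) for y in(y0,y1) for z in(z0,z1)],float)
def cyl(x,y,r,z0,z1): return np.array([[x+r*np.cos(a),y+r*np.sin(a),z] for a in np.linspace(0,6.28,24) for z in(z0,z1)])
LOCK=[box(-35,35,-13,13,0,12),cyl(0,0,11,12,24),box(-32,32,-7,7,24,46)]
VICE=[box(-110,115,-55,55,0,10),box(30,110,-40,40,10,36)]
def render(p,parts,q):
    c,s=np.cos(q[2]),np.sin(q[2]); R=np.array([[c,-s,0],[s,c,0],[0,0,1]])
    im=np.zeros((480*2,640*2),np.uint8)
    for b in parts:
        X=b@R.T+[q[0],q[1],q[3] if len(q)>3 else 0]
        h=cv2.convexHull((proj(p,X)*2+.5).astype(np.float32))
        cv2.fillConvexPoly(im,np.round(h*16).astype(np.int32),255,cv2.LINE_AA,4)
    return cv2.resize(im,(640,480),interpolation=cv2.INTER_AREA)/255.
def fit(parts,data,q0,step):
    def cost(q): return sum(((render(p,parts,q)-m)**2*(w if w is not None else 1)).sum()/m.sum() for p,m,w in data)
    sim=np.vstack([q0]+[np.array(q0)+np.eye(len(q0))[i]*step[i] for i in range(len(q0))])
    r=minimize(cost,q0,method="Nelder-Mead",options=dict(initial_simplex=sim,xatol=.01,fatol=1e-5,maxiter=600))
    return r.x,r.fun
if __name__=="__main__":
    s,t=manip.snapshot("scene"),manip.snapshot("top")
    L=[];V=[];k=[]
    for p in(s,t):
        c=proj(p,[490,155,25])[0]
        ms=[m for m in manip.masks_of(p,"lock") if np.hypot(*(np.array(m["uv"])-c))<12]
        if ms: L.append((p,ms[0]["pixels"].astype(float),None))
        im=p["image"]; hsv=cv2.cvtColor(im,cv2.COLOR_RGB2HSV)
        near=np.zeros((480,640),bool); a,b=proj(p,[520,-85,20])[0].astype(int); near[b-65:b+65,a-70:a+70]=1
        ms=manip.masks_of(p,"vice")
        red=((hsv[...,0]<6)|(hsv[...,0]>174))&(hsv[...,1]>150)&(hsv[...,2]>60)&near
        m=ms[0]["pixels"]
        ign=cv2.dilate(red.astype(np.uint8),np.ones((7,7)))
        V.append((p,m.astype(float),1.-ign))
        k.append(red); v,u=np.nonzero(red); print("red",red.sum(),u.min(),u.max(),v.min(),v.max())
    for name,parts,D,q in(("lock",LOCK,L,[490,155,2.0]),("vice",VICE,V,[525,-86,-1.71])):
        if name=="lock": q[2]=np.radians(23.4+90) if False else q[2]
        best=min((fit(parts,D,[q[0],q[1],a],[4,4,.1]) for a in ([q[2]] if name=="vice" else [.4,-.4,1.2,-1.2])),key=lambda r:r[1]); print(name,len(D),best)
        print("  with z",fit(parts,D,[*best[0],0],[3,3,.05,5]))
        for d in D: print("  single",fit(parts,[d],best[0],[3,3,.05]))
    # knob: cylinder r20, z 38..74 vs the red blobs
    D=[(p,m.astype(float),None) for p,m in zip((s,t),k)]
    print("knob",fit([cyl(0,0,20,38,74)],D,[518,-155,0],[5,5,.1])); print("  z",fit([cyl(0,0,20,38,74)],D,[518,-155,0,0],[5,5,.1,5]))
E
python3 fit.py
```

```text
red 103 277 316 163 211Traceback (most recent call last):
  File "fit.py", line 32, in <module>
    m=ms[0]["pixels"]
      ~~^^^
IndexError: list index out of range
```

```bash
python3 - <<'E'
s=open('fit.py').read()
s=s.replace('ms=manip.masks_of(p,"vice")','''
        ms=manip.masks_of(p,"vice") or manip.masks_of(p,"knob_top") or manip.masks_of(p,"knob_grip")
        kn=np.zeros((480,640),bool); a,b=proj(p,[514,-160,55])[0].astype(int); kn[b-22:b+22,a-22:a+22]=1''')
s=s.replace("&(hsv[...,2]>60)&near","&(hsv[...,2]>40)&kn")
open('fit.py','w').write(s)
E
python3 fit.py
```

```text
red 101 301 316 194 212
red 261 370 389 261 279
lock 2 (array([489.48, 160.52,   0.48]), np.float64(0.38502298402533386))
  with z (array([489.24, 159.51,   0.46,  -6.92]), np.float64(0.2810874944731398))
  single (array([490.45, 163.5 ,   0.48]), np.float64(0.10009287882551325))
  single (array([489.86, 158.32,   0.43]), np.float64(0.16152891370451924))
vice 2 (array([524.91, -83.02,  -1.73]), np.float64(0.07717295866769608))
  with z (array([525.  , -83.97,  -1.72,  -2.58]), np.float64(0.06567051513012852))
  single (array([524.85, -80.74,  -1.73]), np.float64(0.04290091490679678))
  single (array([525.09, -83.84,  -1.72]), np.float64(0.0242467171610722))
knob (array([ 513.89, -152.86,    0.02]), np.float64(2.367789938653943))
  z (array([ 513.99, -152.83,    0.04,   -2.27]), np.float64(2.3603393669253308))
```

```bash
cat > f2.py <<'E'
from fit import *
R={}
for i in range(3):
    for n in("scene","top"):
        p=manip.snapshot(n); hsv=cv2.cvtColor(p["image"],cv2.COLOR_RGB2HSV)
        def add(k,parts,m,q,st): R.setdefault((k,n),[]).append([*fit(parts,[(p,m.astype(float),None)],q,st)[0],fit(parts,[(p,m.astype(float),None)],q,st)[1]])
        c=proj(p,[490,158,25])[0]
        for m in manip.masks_of(p,"lock"):
            if np.hypot(*(np.array(m["uv"])-c))<12: add("lock",LOCK,m["pixels"],[490,159,.46],[3,3,.05]);break
        for m in manip.masks_of(p,"vice")[:1]: add("vice",VICE+[cyl(70,0,20,38,74)],m["pixels"],[525,-83,-1.725],[3,3,.05])
        for m in manip.masks_of(p,"anvil")[:1]: add("anvil",[box(-10,10,-35,35,10,22)],m["pixels"],[537,-4,-1.725],[3,3,.05])
        kn=np.zeros((480,640),bool); a,b=proj(p,[514,-153,55])[0].astype(int); kn[b-22:b+22,a-22:a+22]=1
        h=hsv[...,0]; red=((h<8)|(h>170))&(hsv[...,1]>140)&(hsv[...,2]>25)&kn
        red=cv2.morphologyEx(red.astype(np.uint8),cv2.MORPH_CLOSE,np.ones((5,5)))
        add("knob",[cyl(0,0,20,38,74)],red,[514,-153,0],[3,3,.05])
for k,v in sorted(R.items()): print(k,len(v),np.median(v,0),np.std(v,0)[:2])
E
python3 f2.py
```

```text
('anvil', 'scene') 3 [537.74   1.4   -1.72   0.13] [0.19 0.55]
('anvil', 'top') 3 [537.12  -4.93  -1.73   0.1 ] [0.99 0.25]
('knob', 'scene') 3 [ 516.52 -147.49   -0.09    0.08] [0.04 0.25]
('knob', 'top') 3 [ 514.41 -153.07    0.01    0.08] [0.15 0.06]
('lock', 'scene') 3 [491.07 163.52   0.46   0.07] [0.98 0.44]
('lock', 'top') 3 [490.22 158.35   0.45   0.21] [0.65 0.27]
('vice', 'scene') 3 [524.98 -79.58  -1.72   0.05] [0.24 0.85]
('vice', 'top') 3 [525.39 -83.87  -1.72   0.01] [0.02 0.18]
```

```bash
cat > go.py <<'E'
from h import *
import sys
np.set_printoptions(precision=3,suppress=True)
o=manip.observe();R=np.array(o["tool_rot"]);e=np.array(o["eef_pos"])
a=np.arctan2(R[1,0],R[0,0])
x,y,z,w=map(float,sys.argv[1:5])
print("t",o["time_s"],"pose",e,"yaw",a,"tilt z",R[:,2],"F",o["force"],"T",o["torque"],"w",o["gripper_width"],"gf",o["gripper_force"],"q",o["qpos"])
print("shift",R.T@(np.array([x,y,z])-e),"az",-(w-a))
E
python3 go.py 490.5 160.5 130 0.46
```

```text
t 2.95 pose [ 216.384 -532.76   185.365] yaw 0.3858043522320539 tilt z [ 0. -0. -1.] F [-0.568  0.902 -0.525] T [0.039 0.024 0.021] w 1.0001143222613091 gf 0.0 q [-1.205  0.32   1.564  0.     1.257 -0.02 ]
shift [ 514.844 -539.157   55.321] az -0.07419564776794613
```

Request:
move_arm:
  plan: "0 0 -0.074 515 -539 30 100; 0 0 -0.074 515 -539 30 100; 0 0 -0.074 515 -539 30 100; 0 0 -0.074 515 -539 30 100; 0 0 -0.074 515 -539 30 100; 0 0 -0.074 515 -539 30 100; 0 0 -0.074 515 -539 30 100; 0 0 -0.074 515 -539 30 100; 0 0 -0.074 515 -539 30 100; 0 0 -0.074 515 -539 30 100; 0 0 -0.074 515 -539 30 100; 0 0 -0.074 515 -539 30 100"
  squeeze: 15

```text
time_s: 4.15
eef_pos: [437.5, 26.8, 161.5]
tool_rot: [[0.896, 0.444, 0.001], [0.444, -0.896, -0.0], [0.001, 0.001, -1.0]]
force: [1.3, -1.4, -0.5]
gripper_width: 0.605
gripper_force: 0.0
```

```bash
python3 go.py 490.5 160.5 120 0.46
```

```text
t 4.15 pose [437.498  26.787 161.503] yaw 0.46019173882742165 tilt z [ 0.001 -0.    -1.   ] F [ 1.283 -1.363 -0.475] T [-0.012 -0.076 -0.032] w 0.6053933220597559 gf 0.0 q [ 0.035  0.122  1.893 -0.     1.125  1.146]
shift [106.833 -96.297  41.527] az 0.00019173882742162807
```

Request:
move_arm:
  plan: "0 0 0 0 0 0 100; 0 0 0 0 0 0 100"

```text
time_s: 4.35
eef_pos: [436.9, 25.5, 161.1]
tool_rot: [[0.895, 0.447, -0.001], [0.447, -0.895, -0.001], [-0.001, 0.0, -1.0]]
force: [0.2, -0.2, 1.0]
gripper_width: 0.61
gripper_force: 0.0
```

```bash
python3 go.py 490.5 160.5 90 0.46
```

```text
t 4.35 pose [436.915  25.515 161.055] yaw 0.46308995138096704 tilt z [-0.001 -0.001 -1.   ] F [ 0.174 -0.186  1.043] T [-0.04   0.037 -0.012] w 0.609897677944533 gf 0.0 q [ 0.033  0.122  1.894 -0.001  1.126  1.141]
shift [108.3   -96.85   70.938] az 0.0030899513809670154
```

Request:
move_arm:
  plan: "0 0 0.003 108 -97 71 100; 0 0 0.003 108 -97 71 100; 0 0 0.003 108 -97 71 100; 0 0 0.003 108 -97 71 100; 0 0 0.003 108 -97 71 100; 0 0 0.003 108 -97 71 100"

```text
time_s: 4.95
eef_pos: [490.5, 157.6, 90.7]
tool_rot: [[0.898, 0.44, -0.0], [0.44, -0.898, -0.001], [-0.001, 0.001, -1.0]]
force: [0.2, -0.0, -0.8]
gripper_width: 0.608
gripper_force: 0.0
```

```bash
python3 go.py 490.5 160.5 26 0.46
python3 - <<'E'
from fit import *
# fit lock again where visible, picture of the gripper over it
s,t=manip.snapshot("scene"),manip.snapshot("top")
a=cv2.resize(s["image"][200:320,330:450],None,fx=3.3,fy=3.3,interpolation=cv2.INTER_CUBIC)
b=cv2.resize(t["image"][220:340,180:300],None,fx=3.3,fy=3.3,interpolation=cv2.INTER_CUBIC)
save("over.png",np.hstack([a,b]))
e=manip.observe()["eef_pos"];print((proj(s,e)[0]-[330,200])*3.3,(proj(t,e)[0]-[180,220])*3.3)
E
```

```text
t 4.95 pose [490.512 157.65   90.662] yaw 0.4552657155405249 tilt z [-0.    -0.001 -1.   ] F [ 0.168 -0.004 -0.814] T [-0.069 -0.018  0.011] w 0.6084223874933491 gf 0.0 q [ 0.289  0.309  1.841 -0.001  0.993  1.405]
shift [ 1.278 -2.612 64.659] az -0.004734284459475102
[203.23 183.24] [170.68 207.7 ]
```

View pics/over.png

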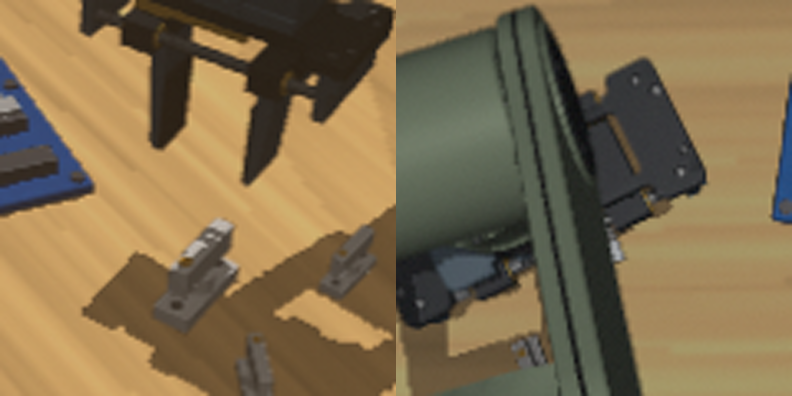

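The scene crop shows the open fingers above the upright lock, with tips at (158,149) and (247,184) and the bar at (200,250). The predicted TCP looks about 17 crop pixels below the tip midpoint, so I check that.

Run:
```python
from fit import *
p=manip.snapshot("scene");o=manip.observe();e=np.array(o["eef_pos"]);R=np.array(o["tool_rot"]);print(e)
f=lambda X:(proj(p,X)-[330,200])*3.3
w=o["gripper_width"]*91/2
print("fingertip corners",f([e+R@[sx*16,s*(w+d),0] for s in(-1,1) for d in(0,13.5) for sx in(-1,1)]).round(0).tolist())
c,s_=np.cos(.46),np.sin(.46)
print("lock bar top",f([[490.5+u*c-v*s_,160.5+u*s_+v*c,46] for u in(-32,32) for v in(-7,7)]).round(0).tolist())
```

```text
[490.83 157.96  91.27]
fingertip corners [[253.0, 186.0], [231.0, 212.0], [273.0, 194.0], [250.0, 220.0], [177.0, 156.0], [153.0, 181.0], [159.0, 149.0], [135.0, 173.0]]
lock bar top [[212.0, 211.0], [231.0, 218.0], [166.0, 262.0], [186.0, 271.0]]
```

Run:
```python
from fit import *
a=.386;c,s=np.cos(a),np.sin(a);R=np.array([[c,s,0],[s,-c,0],[0,0,-1]]);e=np.array([216.4,-532.75,185.4])
out=[]
for n,(u0,v0) in dict(scene=(290,10),top=(560,370)).items():
    p=manip.snapshot(n);im=cv2.cvtColor(cv2.imread(f"pics/{n}0.png"),cv2.COLOR_BGR2RGB)
    im=cv2.resize(im[v0:v0+80,u0:u0+80] if n=="scene" else im[v0:v0+80,u0:u0+80],(400,400),interpolation=cv2.INTER_CUBIC)
    for zz,col in((0,(255,255,0)),(-19,(0,255,255))):
        for s_ in(-1,1):
            q=(proj(p,[e+R@[x,s_*y,zz] for x,y in((-16,45),(16,45),(16,59),(-16,59))])-[u0,v0])*5
            cv2.polylines(im,[q.astype(np.int32)],True,col,1)
    out.append(im)
save("start.png",np.hstack(out))
```

```text
(no output)
```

View pics/start.png

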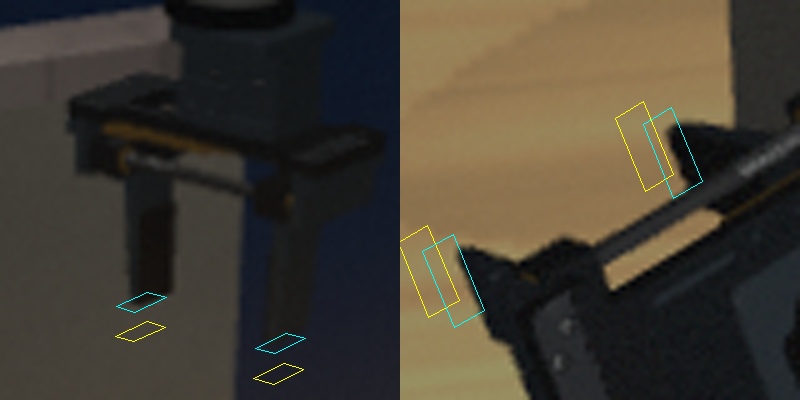

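The overlay shows the visible fingertips ending about 19 mm behind the stated TCP. I'll test that safely: descend open to TCP z 14 and close gently. A 14 mm width means the bar is between the pads; 22 to 26 mm means collar or base.

```bash
python3 go.py 490.5 160.5 14 0.46; python3 -c "from station import manip;print(manip.hold_point_z)"
```

```text
t 5.2 pose [490.843 158.437  91.085] yaw 0.4552021703216581 tilt z [ 0.001  0.    -1.   ] F [ 0.673  0.054 -0.01 ] T [ 0.007 -0.014  0.007] w 0.6057787616285372 gf 0.0 q [ 0.29   0.308  1.84  -0.     0.992  1.406]
shift [ 0.503 -2.041 77.085] az -0.004797829678341914
18.8
```

Request:
move_arm:
  plan: "0 0 -0.005 0.5 -2 30 100; 0 0 -0.005 0.5 -2 60 100; 0 0 -0.005 0.5 -2 77 100; 0 0 -0.005 0.5 -2 77 100; 0 0 -0.005 0.5 -2 77 160; 0 0 -0.005 0.5 -2 77 200; 0 0 -0.005 0.5 -2 77 235; 0 0 -0.005 0.5 -2 77 235; 0 0 -0.005 0.5 -2 77 235"
  squeeze: 5

```text
time_s: 6.1
eef_pos: [490.6, 161.6, 13.7]
tool_rot: [[0.895, 0.446, 0.001], [0.446, -0.895, 0.0], [0.001, 0.0, -1.0]]
force: [1.5, -1.9, 1.2]
gripper_width: 0.203
gripper_force: 0.7
```

```bash
python3 go.py 490.5 160.5 14 0.46
```

```text
t 6.1 pose [490.616 161.639  13.713] yaw 0.4619184102203661 tilt z [ 0.001  0.    -1.   ] F [ 1.453 -1.868  1.163] T [-0.213 -0.162 -0.015] w 0.20257921517853217 gf 0.6671832874417305 q [ 0.296  0.403  1.931 -0.     0.806  1.405]
shift [-0.612  0.968 -0.287] az 0.0019184102203660958
```

Request:
move_arm:
  plan: "0 0 0 0 0 0 240; 0 0 0 0 0 0 240; 0 0 0 0 0 0 240; 0 0 0 0 0 0 240"

```text
time_s: 6.5
eef_pos: [490.8, 161.5, 13.6]
tool_rot: [[0.895, 0.446, 0.001], [0.446, -0.895, -0.0], [0.001, 0.0, -1.0]]
force: [0.5, -1.7, 4.5]
gripper_width: 0.15
gripper_force: 5.0
```

```bash
python3 go.py 490.5 160.5 14 0.46
```

```text
t 6.5 pose [490.752 161.518  13.556] yaw 0.4619356103623767 tilt z [ 0.001 -0.    -1.   ] F [ 0.5   -1.727  4.49 ] T [-0.242 -0.112 -0.007] w 0.15046780330685738 gf 5.006998926401138 q [ 0.296  0.404  1.931 -0.     0.806  1.405]
shift [-0.678  0.799 -0.444] az 0.0019356103623766607
```

It closed to 13.7 mm, so it is on the bar. Gripping firmer and lifting.

Request:
move_arm:
  plan: "0 0 0 0 0 0 255; 0 0 0 0 0 0 255; 0 0 0 0 0 -20 255; 0 0 0 0 0 -60 255; 0 0 0 0 0 -100 255; 0 0 0 0 0 -110 255; 0 0 0 0 0 -110 255"
  squeeze: 30

```text
time_s: 7.2
eef_pos: [490.5, 161.9, 123.6]
tool_rot: [[0.895, 0.446, 0.001], [0.446, -0.895, 0.001], [0.002, -0.0, -1.0]]
force: [0.1, 0.3, -2.4]
gripper_width: 0.147
gripper_force: 30.0
```

```bash
python3 - <<'E'
import numpy as np
th=-1.7235
V=np.array([525.2,-82.0]);x=np.array([np.cos(th),np.sin(th)])
print("nest+3 if anvil -80:",V+x*(-80+10+13+3),"yaw",th+np.pi/2)
# anvil centres from fit (view means) in vice frame, and knob
y=np.array([-x[1],x[0]])
for n,A,B in(("anv scene",(537.74,1.4),(524.98,-79.58)),("anv top",(537.12,-4.93),(525.39,-83.87)),("knob s",(516.52,-147.49),(524.98,-79.58)),("knob t",(514.41,-153.07),(525.39,-83.87))):
    d=np.array(A)-B; print(n,d@x,d@y)
E
python3 go.py 534 -28 130 -0.153
```

```text
nest+3 if anvil -80: [533.41398843 -28.62837464] yaw -0.15270367320510347
anv scene -81.97860582226797 0.29357696982921055
anv top -79.80567019580799 -0.41413113614456165
knob s 68.40661890056462 1.9682963681614254
knob t 70.06492718890328 -0.3261564251701632
t 7.2 pose [490.498 161.881 123.614] yaw 0.4617843905520908 tilt z [ 0.001  0.001 -1.   ] F [ 0.146  0.319 -2.432] T [-0.038  0.002  0.031] w 0.14675638131421473 gf 29.953177571296692 q [0.296 0.277 1.793 0.    1.07  1.405]
shift [-45.645 189.374  -6.463] az 0.6147843905520908
```

```bash
python3 go.py 533.4 -27.5 75 -0.153
```

```text
t 7.2 pose [490.498 161.881 123.614] yaw 0.4617843905520908 tilt z [ 0.001  0.001 -1.   ] F [ 0.146  0.319 -2.432] T [-0.038  0.002  0.031] w 0.14675638131421473 gf 29.953177571296692 q [0.296 0.277 1.793 0.    1.07  1.405]
shift [-46.05  188.66   48.536] az 0.6147843905520908
```

Request:
move_arm:
  plan: "0 0 0.12 -9 38 0 255; 0 0 0.24 -18 76 0 255; 0 0 0.36 -27 113 0 255; 0 0 0.48 -36 150 0 255; 0 0 0.6 -46 189 0 255; 0 0 0.615 -46 189 15 255; 0 0 0.615 -46 189 35 255; 0 0 0.615 -46 189 48 255; 0 0 0.615 -46 189 48 255; 0 0 0.615 -46 189 48 255; 0 0 0.615 -46 189 48 255"

```text
time_s: 8.3
eef_pos: [533.4, -28.0, 75.0]
tool_rot: [[0.988, -0.152, -0.0], [-0.152, -0.988, 0.0], [-0.0, 0.0, -1.0]]
force: [0.1, 0.2, -1.9]
gripper_width: 0.147
gripper_force: 30.0
```

```bash
cat > f3.py <<'E'
from fit import *
import sys
R={};z0=float(sys.argv[1]); o=manip.observe();e=np.array(o["eef_pos"]);T=o["tool_rot"];ya=np.arctan2(T[1,0],T[0,0]);print(e,ya)
for n in("scene","top"):
    for i in range(2):
        p=manip.snapshot(n)
        def add(k,parts,m,q,st): R.setdefault((k,n),[]).append(np.append(*fit(parts,[(p,m.astype(float),None)],q,st)))
        c=proj(p,[e[0],e[1],z0+20])[0]
        for m in manip.masks_of(p,"lock"):
            if np.hypot(*(np.array(m["uv"])-c))<20: add("lock",[b+[0,0,z0] for b in LOCK[:1]] if z0>5 and 0 else [b+[0,0,z0] for b in LOCK],m["pixels"],[e[0],e[1],ya],[3,3,.05]);break
        for m in manip.masks_of(p,"anvil")[:1]: add("anvil",[box(-10,10,-35,35,10,22)],m["pixels"],[537,-2,-1.725],[3,3,.05])
for k,v in sorted(R.items()): print(k,len(v),np.median(v,0),np.std(v,0)[:2])
a=manip.snapshot("scene")["image"];b=manip.snapshot("top")["image"]
save(sys.argv[2],np.hstack([cv2.resize(a[180:300,265:385],(400,400),interpolation=cv2.INTER_CUBIC),cv2.resize(b[205:325,285:405],(400,400),interpolation=cv2.INTER_CUBIC)]))
E
python3 f3.py 62 hover.png; python3 go.py 533.4 -27.5 75 -0.153
```

```text
[533.35 -27.98  75.01] -0.15296902261993336
('anvil', 'scene') 2 [536.66   1.08  -1.69   0.09] [0.8  0.33]
('anvil', 'top') 2 [513.9  -11.23  -0.93   3.85] [22.73  7.45]
('lock', 'scene') 2 [532.46 -24.18  -0.09   0.34] [0.38 0.89]
('lock', 'top') 2 [531.29 -28.17  -0.11   5.56] [0.88 0.52]
t 9.0 pose [533.325 -28.156  75.227] yaw -0.1532031947649335 tilt z [ 0. -0. -1.] F [ 0.844 -0.438 -2.956] T [0.037 0.009 0.038] w 0.149087554604601 gf 29.965734779834747 q [-0.074  0.352  1.819 -0.     0.971  1.65 ]
shift [-0.026 -0.66   0.227] az -0.0002031947649334953
```

View pics/hover.png

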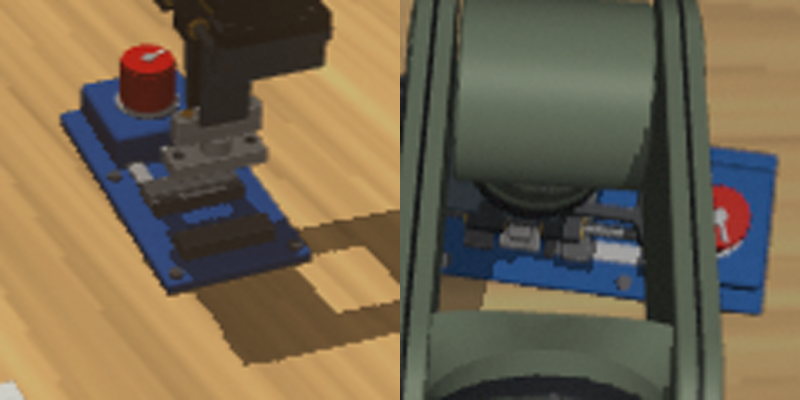

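The hover picture shows the lock level in the fingers over the gap, with the anvil at (225,240) and the jaw at (195,195) in the crop. Descending slowly.

Request:
move_arm:
  plan: "0 0 0 0 -0.5 15 255; 0 0 0 0 -0.5 32 255; 0 0 0 0 -0.5 40 255; 0 0 0 0 -0.5 45 255; 0 0 0 0 -0.5 45 255"

```text
time_s: 9.5
eef_pos: [533.2, -27.6, 29.8]
tool_rot: [[0.988, -0.153, -0.001], [-0.153, -0.988, -0.0], [-0.001, 0.0, -1.0]]
force: [-0.2, 0.2, -2.9]
gripper_width: 0.148
gripper_force: 30.0
```

```bash
python3 go.py 533.4 -27.5 23.8 -0.153
```

```text
t 9.5 pose [533.187 -27.649  29.828] yaw -0.15321745804958 tilt z [-0.001 -0.    -1.   ] F [-0.171  0.239 -2.893] T [ 0.036  0.051 -0.007] w 0.14835136327770357 gf 29.965953826904297 q [-0.073  0.405  1.872 -0.     0.865  1.651]
shift [ 0.192 -0.181  6.028] az -0.00021745804958001047
```

No contact, and the lock is between the jaws. Down the last bit.

Request:
move_arm:
  plan: "0 0 0 0 0 3 255; 0 0 0 0 0 5 255; 0 0 0 0 0 6 255; 0 0 0 0 0 6 255"

```text
time_s: 9.9
eef_pos: [533.4, -27.7, 24.3]
tool_rot: [[0.988, -0.153, 0.0], [-0.153, -0.988, -0.0], [0.0, 0.0, -1.0]]
force: [-0.2, 0.5, -2.9]
gripper_width: 0.149
gripper_force: 30.0
```

```bash
python3 go.py 533.4 -27.5 23.8 -0.153
```

```text
t 9.9 pose [533.44  -27.668  24.303] yaw -0.153220332291702 tilt z [ 0. -0. -1.] F [-0.249  0.526 -2.921] T [ 0.036  0.021 -0.048] w 0.14932879722256034 gf 29.96583580970764 q [-0.073  0.412  1.879 -0.     0.85   1.651]
shift [-0.065 -0.16   0.503] az -0.0002203322917020134
```

Request:
move_arm:
  plan: "0 0 0 0 0 0.5 255; 0 0 0 0 0 1 255; 0 0 0 0 0 1 255"

```text
time_s: 10.2
eef_pos: [533.6, -27.7, 23.6]
tool_rot: [[0.988, -0.153, 0.001], [-0.153, -0.988, -0.0], [0.001, 0.0, -1.0]]
force: [0.0, -0.8, -0.6]
gripper_width: 0.149
gripper_force: 30.0
```

Request:
move_arm:
  plan: "0 0 0 0 0 0 200; 0 0 0 0 0 0 150; 0 0 0 0 0 0 140; 0 0 0 0 0 0 140; 0 0 0 0 0 0 140; 0 0 0 0 0 -20 140; 0 0 0 0 0 -60 140; 0 0 0 0 0 -100 140; 0 0 0 0 0 -110 140; 0 0 0 0 0 -110 140"

```text
time_s: 11.2
eef_pos: [534.6, -27.7, 135.0]
tool_rot: [[0.988, -0.153, 0.004], [-0.153, -0.988, -0.0], [0.004, -0.0, -1.0]]
force: [-1.0, 0.9, -0.0]
gripper_width: 0.449
gripper_force: 0.0
```

```bash
python3 go.py 514.6 -151.5 140 -0.153; python3 f3.py 10 placed.png
```

```text
t 11.2 pose [534.632 -27.709 135.031] yaw -0.15318475019418784 tilt z [ 0.004 -0.    -1.   ] F [-1.003  0.902 -0.049] T [0.055 0.047 0.013] w 0.4485790484014859 gf 0.0 q [-0.073  0.293  1.737 -0.     1.107  1.651]
shift [ -0.887 125.397  -5.008] az -0.00018475019418784377
[534.63 -27.71 135.03] -0.15318475019418784
('anvil', 'scene') 2 [537.59   1.6   -1.68   0.1 ] [0.07 0.04]
('anvil', 'top') 2 [536.17  -3.22  -1.66   2.74] [0.03 0.26]
('lock', 'scene') 2 [529.62 -29.13   0.1    0.26] [1.09 1.25]
('lock', 'top') 2 [531.54 -30.47  -0.15   2.17] [1.12 0.74]
```

View pics/placed.png

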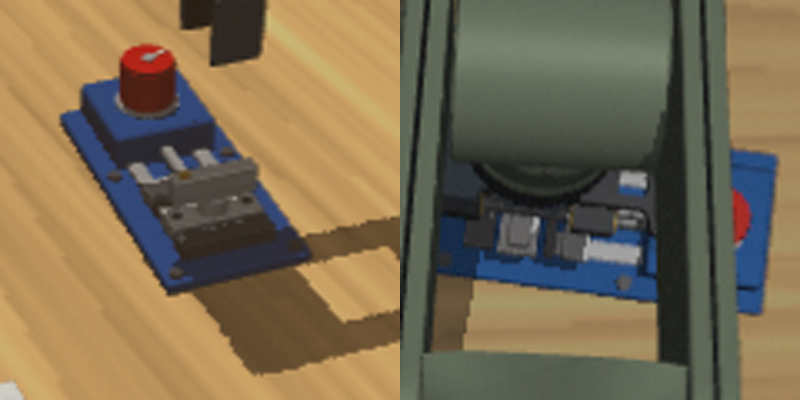

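The lock stands between the jaws, its base just behind the anvil at crop (220,215). Now the knob: I move above it and unwind the wrist so one bite covers the full turn.

Request:
move_arm:
  plan: "0 0 -0.14 0 20 0 60; 0 0 -0.28 0 50 0 0; 0 0 -0.42 0 90 0 0; 0 0 -0.56 -0.7 124 0 0; 0 0 -0.7 -0.7 124 0 0; 0 0 -0.84 -0.7 124 0 0; 0 0 -0.98 -0.7 124 0 0; 0 0 -1.12 -0.7 124 0 0; 0 0 -1.26 -0.7 124 0 0; 0 0 -1.4 -0.7 124 0 0; 0 0 -1.54 -0.7 124 0 0; 0 0 -1.68 -0.7 124 0 0"

```text
time_s: 13.1
eef_pos: [513.8, -150.1, 133.3]
tool_rot: [[0.038, 0.999, 0.0], [0.999, -0.038, -0.0], [-0.0, 0.0, -1.0]]
force: [0.2, -0.9, -0.1]
gripper_width: 0.998
gripper_force: 0.0
```

Request:
move_arm:
  plan: "0 0 -0.14 0 0 0 0; 0 0 -0.28 0 0 0 0; 0 0 -0.42 0 0 0 0; 0 0 -0.56 0 0 0 0; 0 0 -0.7 0 0 0 0; 0 0 -0.84 0 0 0 0; 0 0 -0.98 0 0 0 0; 0 0 -1.12 0 0 0 0; 0 0 -1.26 0 0 0 0; 0 0 -1.4 0 0 0 0; 0 0 -1.54 0 0 0 0; 0 0 -1.68 0 0 0 0"

```text
time_s: 14.3
eef_pos: [513.8, -150.1, 133.3]
tool_rot: [[-0.997, -0.071, 0.0], [-0.071, 0.997, -0.0], [-0.0, -0.0, -1.0]]
force: [0.0, -0.2, -0.4]
gripper_width: 0.999
gripper_force: 0.0
```

Request:
move_arm:
  plan: "0 0 -0.14 0 0 0 0; 0 0 -0.28 0 0 0 0; 0 0 -0.42 0 0 0 0; 0 0 -0.42 0 0 0 0; 0 0 -0.42 0 0 0 0; 0 0 -0.42 0 0 0 0"

```text
time_s: 14.9
eef_pos: [513.8, -150.1, 133.2]
tool_rot: [[-0.886, -0.465, 0.0], [-0.465, 0.886, -0.0], [0.0, -0.0, -1.0]]
force: [0.2, 0.3, 0.5]
gripper_width: 0.998
gripper_force: 0.0
```

```bash
python3 go.py 515 -150 42 -2.58
python3 - <<'E'
from fit import *
for n in("scene","top"):
    p=manip.snapshot(n); hsv=cv2.cvtColor(p["image"],cv2.COLOR_RGB2HSV)
    kn=np.zeros((480,640),bool); a,b=proj(p,[514,-153,55])[0].astype(int); kn[b-22:b+22,a-22:a+22]=1
    h=hsv[...,0]; red=((h<8)|(h>170))&(hsv[...,1]>140)&(hsv[...,2]>25)&kn
    red=cv2.morphologyEx(red.astype(np.uint8),cv2.MORPH_CLOSE,np.ones((5,5)))
    print(n,red.sum(),fit([cyl(0,0,20,38,74)],[(p,red.astype(float),None)],[514,-153,0],[3,3,.05]))
E
```

```text
t 14.9 pose [ 513.763 -150.1    133.227] yaw -2.65837478674571 tilt z [ 0. -0. -1.] F [0.184 0.259 0.516] T [ 0.101 -0.112 -0.02 ] w 0.9980244752918582 gf 0.0 q [-0.306  0.297  1.736 -0.     1.108 -2.36 ]
shift [-1.145 -0.478 91.227] az -0.07837478674571008
scene 281 (array([ 516.32, -147.56,    0.  ]), np.float64(0.11941736069209626))
top 32 (array([ 513.34, -149.27,   -0.03]), np.float64(9.271315359477125))
```

Request:
move_arm:
  plan: "0 0 0 -1 -0.5 40 0; 0 0 0 -1 -0.5 75 0; 0 0 0 -1 -0.5 91 0; 0 0 0 -1 -0.5 91 0; 0 0 0 -1 -0.5 91 80; 0 0 0 -1 -0.5 91 130; 0 0 0 -1 -0.5 91 170; 0 0 0 -1 -0.5 91 200; 0 0 0 -1 -0.5 91 200; 0 0 0 -1 -0.5 91 200"
  squeeze: 8

```text
time_s: 16.0
eef_pos: [515.0, -150.1, 42.5]
tool_rot: [[-0.885, -0.466, 0.001], [-0.466, 0.885, -0.0], [-0.0, -0.0, -1.0]]
force: [-0.3, -0.1, 0.1]
gripper_width: 0.507
gripper_force: 0.0
```

```bash
python3 go.py 515 -150 42 -2.58
```

```text
t 16.0 pose [ 515.022 -150.109   42.518] yaw -2.6563932978717943 tilt z [ 0.001 -0.    -1.   ] F [-0.26  -0.13   0.124] T [ 0.115 -0.075 -0.031] w 0.5065803459122908 gf 0.0 q [-0.305  0.392  1.854 -0.     0.895 -2.361]
shift [-0.031  0.107  0.518] az -0.07639329787179427
```

Request:
move_arm:
  plan: "0 0 0 0 0 0 200; 0 0 0 0 0 0 200; 0 0 0 0 0 0 200; 0 0 0 0 0 0 200"

```text
time_s: 16.4
eef_pos: [515.7, -151.2, 42.5]
tool_rot: [[-0.884, -0.467, 0.002], [-0.467, 0.884, -0.002], [-0.001, -0.003, -1.0]]
force: [1.4, -5.1, -0.4]
gripper_width: 0.428
gripper_force: 8.0
```

```bash
python3 go.py 515 -150 42 -2.58
```

```text
t 16.4 pose [ 515.742 -151.18    42.548] yaw -2.6560307134021888 tilt z [ 0.002 -0.002 -1.   ] F [ 1.415 -5.067 -0.377] T [-0.829 -0.317  0.001] w 0.4277651070337738 gf 7.998344823718071 q [-0.306  0.393  1.853 -0.002  0.894 -2.361]
shift [0.106 1.391 0.544] az -0.0760307134021887
```

The gripper is on the knob (39 mm). Centring by force, then gripping firmly.

Request:
move_arm:
  plan: "0 0 0 0 -1.5 0 200; 0 0 0 0 -2 0 200; 0 0 0 0 -2 0 200"

```text
time_s: 16.7
eef_pos: [515.8, -151.4, 42.4]
tool_rot: [[-0.885, -0.466, -0.0], [-0.466, 0.885, 0.001], [-0.0, 0.001, -1.0]]
force: [-0.5, -0.2, 3.9]
gripper_width: 0.43
gripper_force: 8.0
```

```bash
python3 go.py 515 -150 42 -2.58
```

```text
t 16.7 pose [ 515.762 -151.419   42.44 ] yaw -2.6567592752797817 tilt z [-0.     0.001 -1.   ] F [-0.537 -0.218  3.933] T [ 0.129  0.004 -0.02 ] w 0.4301634413984764 gf 8.001012951135635 q [-0.307  0.394  1.85   0.001  0.897 -2.364]
shift [0.013 1.61  0.441] az -0.07675927527978166
```

Request:
move_arm:
  plan: "0 0 0 0 0 0 220; 0 0 0 0 0 0 220; 0 0 0.1 0 0 0 220; 0 0 0.2 0 0 0 220; 0 0 0.3 0 0 0 220; 0 0 0.4 0 0 0 220; 0 0 0.5 0 0 0 220; 0 0 0.6 0 0 0 220; 0 0 0.7 0 0 0 220; 0 0 0.8 0 0 0 220; 0 0 0.8 0 0 0 220"
  squeeze: 40

```text
time_s: 17.8
eef_pos: [515.9, -151.4, 42.5]
tool_rot: [[-0.95, 0.311, 0.0], [0.311, 0.95, 0.0], [-0.0, 0.0, -1.0]]
force: [-1.4, 0.8, 5.3]
gripper_width: 0.406
gripper_force: 40.0
```

```bash
cat > tq.py <<'E'
from h import *
np.set_printoptions(precision=3,suppress=True)
r=[]
for i in range(3):
    o=manip.observe(); r.append([o["torque"][2],o["joint_efforts"][5]])
    if i<2: p=manip.snapshot("scene")
R=o["tool_rot"]
print("t",o["time_s"],"yaw",np.arctan2(R[1,0],R[0,0]),"q6",o["qpos"][5],"Tz",np.array(r).T,"F",o["force"],"T",o["torque"],o["eef_pos"],o["gripper_width"],o["gripper_force"])
E
python3 tq.py
```

```text
t 17.9 yaw 2.8263455016178916 q6 -1.5632886493409532 Tz [[-0.093 -0.068 -0.116]
 [ 0.241 -0.033 -0.092]] F [ 0.179 -0.247  4.731] T [ 0.242 -0.037 -0.116] [ 515.854 -151.43    42.445] 0.4095622759602053 40.001657009124756
```

Request:
move_arm:
  plan: "0 0 0.06 0 0 0 220; 0 0 0.12 0 0 0 220; 0 0 0.18 0 0 0 220; 0 0 0.24 0 0 0 220"

```text
time_s: 18.3
eef_pos: [515.9, -151.5, 42.4]
tool_rot: [[-0.849, 0.528, 0.0], [0.528, 0.849, 0.0], [0.0, 0.0, -1.0]]
force: [-1.3, 1.2, 4.8]
gripper_width: 0.409
gripper_force: 40.0
```

```bash
python3 tq.py
```

```text
t 18.4 yaw 2.5861011492318595 q6 -1.3228318557674275 Tz [[ 0.228  0.054  0.019]
 [-0.26   0.262  0.23 ]] F [-0.89  -0.098  4.854] T [ 0.194 -0.098  0.019] [ 515.883 -151.438   42.435] 0.4079109396428837 40.002095103263855
```

Request:
move_arm:
  plan: "0 0 0.05 0 0 0 220; 0 0 0.1 0 0 0 220; 0 0 0.15 0 0 0 220"

```text
time_s: 18.7
eef_pos: [515.9, -151.5, 42.5]
tool_rot: [[-0.761, 0.649, 0.0], [0.649, 0.761, 0.0], [0.0, 0.0, -1.0]]
force: [-0.5, 1.0, 5.2]
gripper_width: 0.409
gripper_force: 40.0
```

```bash
python3 tq.py
```

```text
t 18.8 yaw 2.436326109200632 q6 -1.173039204696964 Tz [[ 0.282  0.118  0.067]
 [-0.179  0.255  0.228]] F [-0.07   0.429  5.111] T [ 0.229 -0.099  0.067] [ 515.88  -151.483   42.442] 0.4112285626550358 40.00197350978851
```

Request:
move_arm:
  plan: "0 0 0.05 0 0 0 220; 0 0 0.1 0 0 0 220"

```text
time_s: 19.0
eef_pos: [515.9, -151.5, 42.5]
tool_rot: [[-0.692, 0.721, 0.0], [0.721, 0.692, 0.0], [-0.0, 0.0, -1.0]]
force: [0.1, 0.9, 4.4]
gripper_width: 0.406
gripper_force: 40.0
```

```bash
python3 tq.py
```

```text
t 19.1 yaw 2.3366547915731344 q6 -1.0733118089754998 Tz [[ 0.325  0.091  0.045]
 [-0.185  0.264  0.228]] F [-1.187  0.84   5.295] T [ 0.143 -0.11   0.045] [ 515.903 -151.461   42.451] 0.4137488465697969 40.00209152698517
```

Request:
move_arm:
  plan: "0 0 0.04 0 0 0 220; 0 0 0.08 0 0 0 220"

```text
time_s: 19.3
eef_pos: [515.9, -151.5, 42.5]
tool_rot: [[-0.633, 0.774, 0.0], [0.774, 0.633, 0.0], [-0.0, 0.0, -1.0]]
force: [0.1, 0.8, 3.6]
gripper_width: 0.404
gripper_force: 40.0
```

```bash
python3 tq.py
```

```text
t 19.4 yaw 2.2569775002151817 q6 -0.9936367867766269 Tz [[ 0.232  0.104  0.107]
 [-0.102  0.241  0.219]] F [-0.439  0.184  5.839] T [ 0.14  -0.09   0.107] [ 515.912 -151.485   42.451] 0.4104422150243977 40.00195562839508
```

Request:
move_arm:
  plan: "0 0 0.03 0 0 0 220; 0 0 0.06 0 0 0 220"

```text
time_s: 19.6
eef_pos: [515.9, -151.5, 42.4]
tool_rot: [[-0.586, 0.81, 0.0], [0.81, 0.586, 0.0], [0.0, 0.0, -1.0]]
force: [0.3, -0.2, 5.7]
gripper_width: 0.409
gripper_force: 40.0
```

```bash
python3 tq.py
```

```text
t 19.7 yaw 2.1972255136570236 q6 -0.9338625456583292 Tz [[ 0.195  0.124  0.138]
 [-0.019  0.228  0.213]] F [-0.102  0.782  5.135] T [ 0.279 -0.083  0.138] [ 515.925 -151.481   42.46 ] 0.4117916669084668 40.00181257724762
```

Run:
```python
from h import *
p=manip.snapshot("scene");save("scene_now.png",p["image"])
a=cv2.imread("pics/scene0.png")[215:275,290:350];b=cv2.imread("pics/scene_now.png")[215:275,290:350]
cv2.imwrite("pics/jaw.png",np.hstack([cv2.resize(i,(400,400),interpolation=cv2.INTER_CUBIC) for i in(a,b)]))
```

```text
(no output)
```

View pics/jaw.png

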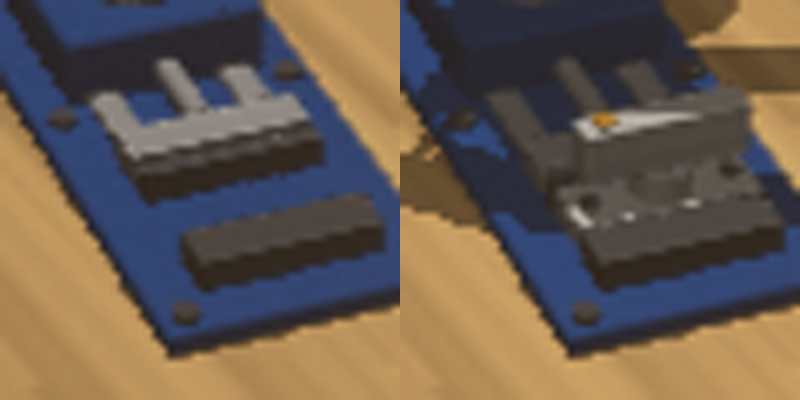

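The jaw has closed clearly and is near the lock's back edge at crop (550,185), but contact is ambiguous. I'll measure the initial opening from the first top picture to know where contact should come.

Run:
```python
from h import *
th=-1.7235;x=np.array([np.cos(th),np.sin(th)]);y=np.array([-x[1],x[0]]);V=np.array([525.4,-83.9])
p=manip.snapshot("top");im=cv2.imread("pics/top0.png")
xs=np.arange(-96,30,1.)
acc=[]
for yy in np.arange(-28,29,2.):
    q=proj(p,[[*(V+x*a+y*yy),22] for a in xs]).astype(np.float32)
    acc.append(cv2.remap(im,q[None,:,0],q[None,:,1],cv2.INTER_CUBIC)[0])
m=np.mean(acc,0)
for a,c in zip(xs,m): print(int(a),c.astype(int).tolist(),end="; ")
```

```text
-96 [119, 71, 37]; -95 [120, 72, 37]; -94 [122, 73, 37]; -93 [116, 68, 34]; -92 [95, 55, 27]; -91 [71, 45, 27]; -90 [63, 51, 43]; -89 [71, 67, 66]; -88 [79, 78, 80]; -87 [80, 79, 80]; -86 [78, 76, 78]; -85 [77, 76, 77]; -84 [78, 76, 77]; -83 [78, 76, 77]; -82 [78, 76, 77]; -81 [78, 76, 77]; -80 [78, 76, 78]; -79 [79, 77, 79]; -78 [80, 78, 80]; -77 [81, 79, 80]; -76 [80, 78, 80]; -75 [80, 77, 79]; -74 [79, 78, 80]; -73 [80, 80, 83]; -72 [81, 80, 82]; -71 [84, 74, 68]; -70 [93, 66, 48]; -69 [107, 65, 35]; -68 [119, 69, 33]; -67 [121, 72, 35]; -66 [120, 71, 36]; -65 [120, 71, 36]; -64 [120, 72, 36]; -63 [120, 72, 36]; -62 [120, 72, 36]; -61 [120, 71, 36]; -60 [120, 71, 36]; -59 [120, 71, 36]; -58 [120, 71, 36]; -57 [120, 71, 36]; -56 [120, 71, 36]; -55 [120, 72, 36]; -54 [120, 72, 36]; -53 [120, 72, 36]; -52 [120, 72, 37]; -51 [120, 72, 36]; -50 [120, 71, 36]; -49 [119, 71, 36]; -48 [119, 71, 36]; -47 [120, 71, 36]; -46 [120, 71, 36]; -45 [120, 71, 36]; -44 [120, 72, 36]; -43 [120, 72, 36]; -42 [121, 72, 36]; -41 [123, 73, 37]; -40 [122, 72, 36]; -39 [109, 64, 31]; -38 [82, 49, 24]; -37
[... 563 characters left out ...]
; -8 [148, 148, 147]; -7 [132, 127, 123]; -6 [118, 104, 94]; -5 [115, 94, 79]; -4 [120, 96, 80]; -3 [123, 100, 84]; -2 [123, 100, 84]; -1 [123, 100, 84]; 0 [124, 101, 85]; 1 [124, 101, 85]; 2 [124, 101, 84]; 3 [124, 100, 84]; 4 [124, 100, 83]; 5 [124, 100, 83]; 6 [124, 100, 84]; 7 [125, 101, 85]; 8 [125, 102, 86]; 9 [126, 102, 86]; 10 [127, 102, 86]; 11 [126, 102, 85]; 12 [124, 101, 84]; 13 [122, 99, 83]; 14 [122, 98, 82]; 15 [122, 99, 82]; 16 [123, 100, 83]; 17 [124, 101, 84]; 18 [125, 101, 85]; 19 [125, 102, 85]; 20 [125, 101, 85]; 21 [125, 101, 84]; 22 [125, 101, 84]; 23 [125, 101, 84]; 24 [120, 98, 83]; 25 [108, 91, 78]; 26 [93, 79, 70]; 27 [79, 67, 59]; 28 [67, 55, 47]; 29 [54, 42, 34];
```

Initial opening is about 34.3 mm, so contact should come near 1.66 rad and the click near 1.95. The knob is now at 1.43, which is still free running. Continuing in small steps.

Request:
move_arm:
  plan: "0 0 0.05 0 0 0 220; 0 0 0.1 0 0 0 220"

```text
time_s: 20.0
eef_pos: [515.9, -151.5, 42.5]
tool_rot: [[-0.501, 0.865, 0.0], [0.865, 0.501, 0.0], [-0.0, 0.0, -1.0]]
force: [-0.7, 0.1, 4.8]
gripper_width: 0.41
gripper_force: 40.0
```

```bash
python3 tq.py
```

```text
t 20.1 yaw 2.0967003729264424 q6 -0.8334046701909563 Tz [[ 0.172  0.157  0.038]
 [-0.187  0.256  0.23 ]] F [-0.736  0.622  4.826] T [ 0.199 -0.11   0.038] [ 515.891 -151.499   42.429] 0.41282624121510963 40.0021094083786
```

The settled joint-6 effort repeats to 0.01 (0.228 and 0.230 after equal steps), so it is a clean indicator and the knob is still free. I continue with equal steps.

Request:
move_arm:
  plan: "0 0 0.05 0 0 0 220; 0 0 0.1 0 0 0 220"

```text
time_s: 20.3
eef_pos: [515.9, -151.5, 42.4]
tool_rot: [[-0.413, 0.911, 0.0], [0.911, 0.413, 0.0], [-0.0, 0.0, -1.0]]
force: [-0.9, -0.0, 5.6]
gripper_width: 0.41
gripper_force: 40.0
```

```bash
python3 tq.py
```

```text
t 20.4 yaw 1.9967586312280554 q6 -0.7334251482313006 Tz [[ 0.249  0.049  0.104]
 [-0.176  0.262  0.233]] F [0.22  0.61  4.804] T [ 0.129 -0.079  0.104] [ 515.944 -151.506   42.455] 0.40850909622559484 40.002243518829346
```

Request:
move_arm:
  plan: "0 0 0.05 0 0 0 220; 0 0 0.1 0 0 0 220"

```text
time_s: 20.6
eef_pos: [515.9, -151.5, 42.5]
tool_rot: [[-0.32, 0.948, 0.0], [0.948, 0.32, 0.0], [-0.0, 0.0, -1.0]]
force: [-0.9, 0.6, 5.3]
gripper_width: 0.408
gripper_force: 40.0
```

```bash
python3 tq.py
```

```text
t 20.7 yaw 1.8969538588935972 q6 -0.6335242662564425 Tz [[ 0.308  0.129  0.12 ]
 [-0.129  0.307  0.278]] F [0.301 0.213 4.593] T [ 0.116 -0.102  0.12 ] [ 515.94  -151.534   42.454] 0.40341006957764225 40.002171993255615
```

Contact: the effort rose by 0.045, so contact was near 1.63 rad and the click should come near 1.93.

Request:
move_arm:
  plan: "0 0 0.05 0 0 0 220; 0 0 0.1 0 0 0 220"

```text
time_s: 20.9
eef_pos: [515.9, -151.6, 42.5]
tool_rot: [[-0.224, 0.975, 0.0], [0.975, 0.224, -0.0], [-0.0, 0.0, -1.0]]
force: [-0.8, 1.1, 5.4]
gripper_width: 0.411
gripper_force: 40.0
```

```bash
python3 tq.py
```

```text
t 21.0 yaw 1.797344344584138 q6 -0.5338308050152883 Tz [[ 0.358  0.174  0.177]
 [-0.084  0.355  0.326]] F [-0.06  -0.148  4.997] T [ 0.112 -0.053  0.177] [ 515.941 -151.533   42.455] 0.41001046420979637 40.00225782394409
```

Request:
move_arm:
  plan: "0 0 0.05 0 0 0 220; 0 0 0.1 0 0 0 220"

```text
time_s: 21.2
eef_pos: [515.9, -151.6, 42.5]
tool_rot: [[-0.126, 0.992, 0.0], [0.992, 0.126, -0.0], [-0.0, 0.0, -1.0]]
force: [-1.1, 0.7, 4.3]
gripper_width: 0.406
gripper_force: 40.0
```

```bash
python3 tq.py
```

```text
t 21.3 yaw 1.6977107219093752 q6 -0.434088942548561 Tz [[ 0.41   0.29   0.318]
 [-0.046  0.413  0.465]] F [-1.489  0.798  6.21 ] T [ 0.184 -0.107  0.318] [ 515.946 -151.539   42.446] 0.4086256513251336 40.00219166278839
```

Request:
move_arm:
  plan: "0 0 0.04 0 0 0 220; 0 0 0.08 0 0 0 220"

```text
time_s: 21.5
eef_pos: [515.9, -151.6, 42.5]
tool_rot: [[-0.046, 0.999, 0.0], [0.999, 0.046, -0.0], [-0.0, 0.0, -1.0]]
force: [-1.4, 1.1, 5.3]
gripper_width: 0.408
gripper_force: 40.0
```

```bash
python3 tq.py
```

```text
t 21.6 yaw 1.6177856603483194 q6 -0.35418601318544124 Tz [[0.434 0.231 0.267]
 [0.034 0.367 0.409]] F [-0.717  0.06   4.698] T [ 0.073 -0.123  0.267] [ 515.932 -151.567   42.469] 0.4063397449878368 40.002111196517944
```

Request:
move_arm:
  plan: "0 0 0.03 0 0 0 220; 0 0 0.07 0 0 0 220"

```text
time_s: 21.8
eef_pos: [515.9, -151.6, 42.4]
tool_rot: [[0.024, 1.0, 0.0], [1.0, -0.024, -0.0], [-0.0, 0.0, -1.0]]
force: [-0.9, -0.3, 4.2]
gripper_width: 0.412
gripper_force: 40.0
```

```bash
python3 tq.py
```

```text
t 21.9 yaw 1.547591526903551 q6 -0.2840585150068402 Tz [[ 0.335  0.227  0.217]
 [-0.055  0.313  0.35 ]] F [-0.787  0.891  4.648] T [ 0.163 -0.118  0.217] [ 515.957 -151.585   42.452] 0.4045068569341159 40.002034306526184
```

The torque is falling (0.465, 0.409, 0.350), so the limiter is slipping. I stop here, release and withdraw.

Request:
move_arm:
  plan: "0 0 0 0 0 0 150; 0 0 0 0 0 0 80; 0 0 0 0 0 0 40; 0 0 0 0 0 0 40; 0 0 0 0 0 0 40; 0 0 0 0 0 -30 40; 0 0 0 0 0 -70 40; 0 0 0 0 0 -110 40; 0 0 0 0 0 -120 40; 0 0 0 0 0 -120 40; 0 0 0 0 0 -120 40"

```text
time_s: 23.0
eef_pos: [514.9, -151.6, 160.9]
tool_rot: [[0.024, 1.0, -0.002], [1.0, -0.024, 0.001], [0.001, -0.002, -1.0]]
force: [0.5, -0.6, -0.6]
gripper_width: 0.845
gripper_force: 0.0
```

```bash
python3 tq.py
python3 - <<'E'
from h import *
p=manip.snapshot("scene");cv2.imwrite("pics/end.png",cv2.resize(cv2.cvtColor(p["image"],cv2.COLOR_RGB2BGR)[180:300,255:375],(600,600),interpolation=cv2.INTER_CUBIC))
E
```

```text
t 23.1 yaw 1.5467865678800017 q6 -0.2835608393319474 Tz [[ 0.    -0.043  0.005]
 [ 0.001  0.    -0.   ]] F [ 0.309 -0.576 -0.654] T [-0.019 -0.104  0.005] [ 514.581 -151.441  160.254] 0.8447277641996307 0.0
```

View pics/end.png

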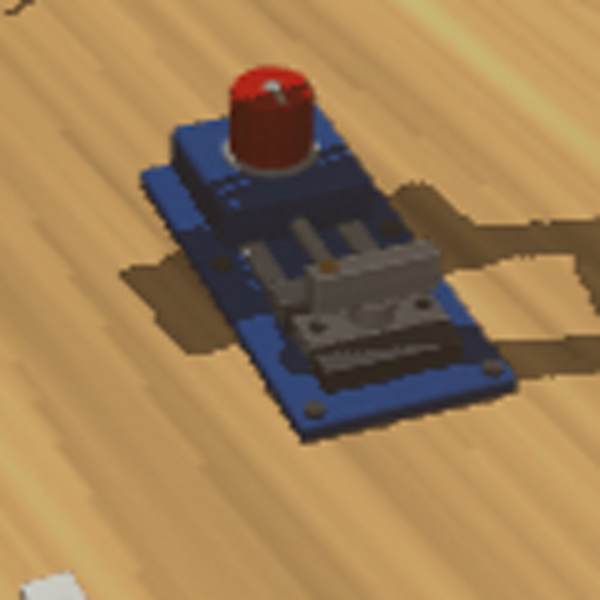

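The lock stands upright at (375,310), clamped between the jaw and the anvil. The knob at (272,115) is free and the arm is clear, so I hand the job in.

```bash
python3 -c "from station import manip;print(manip.sign_off())"
```

```text
the job is handed in; nothing more can be done
None
```

The lock stands clamped in the vice, the knob was turned until the limiter slipped and then released, and the job is handed in; `sign_off` returned no verdict, and I read the slip from wrist torque, so the clamping force itself was not measured.

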